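# Put the balance weights in order on their board

## Task

Put the four brass weights on the wooden board, each standing upright in the middle of its own dark round mark, in order of size: the largest on the mark next to the red stop, then smaller and smaller, with the smallest on the mark at the far end. Set them down gently without dropping them or tipping any over, and leave the brown bottle where it stands.

Things in the scene. Friction and masses are not known exactly. Their poses are not given: they have to be found in the camera images.
- weight_500: The largest of four loose knobbed brass weights: upright cylinder 40 mm in diameter and 42 mm tall, with a narrower neck and a round knob (25 mm wide) above it, 62 mm tall in all, 500 g. It starts standing on the black bench (z = 0). Origin: centre of its underside; z up its axis.
- weight_200: The second largest of four loose knobbed brass weights: upright cylinder 31 mm in diameter and 31 mm tall, with a narrower neck and a round knob (19 mm wide) above it, 46 mm tall in all, 200 g. It starts standing on the black bench (z = 0). Origin: centre of its underside; z up its axis.
- weight_100: The second smallest of four loose knobbed brass weights: upright cylinder 24 mm in diameter and 24 mm tall, with a narrower neck and a round knob (15 mm wide) above it, 36 mm tall in all, 100 g. It starts standing on the black bench (z = 0). Origin: centre of its underside; z up its axis.
- weight_50: The smallest of four loose knobbed brass weights: upright cylinder 18 mm in diameter and 18 mm tall, with a narrower neck and a round knob (11 mm wide) above it, 27 mm tall in all, 50 g. It starts standing on the black bench (z = 0). Origin: centre of its underside; z up its axis.
- mark_a: One of four alike dark green round marks, 48 mm in diameter and flat (nothing to climb over), in a straight row 75 mm apart on top of a fixed light-wood board (370 mm along the row, 100 mm across, 12 mm thick, flat on the bench). Which of the four names lies at which place in the row changes from start to start. Origin: centre of the mark, on the board's top, 12 mm above the bench.
- mark_b: One of four alike dark green round marks, 48 mm in diameter and flat (nothing to climb over), in a straight row 75 mm apart on top of a fixed light-wood board (370 mm along the row, 100 mm across, 12 mm thick, flat on the bench). Which of the four names lies at which place in the row changes from start to start. Origin: centre of the mark, on the board's top, 12 mm above the bench.
- mark_c: One of four alike dark green round marks, 48 mm in diameter and flat (nothing to climb over), in a straight row 75 mm apart on top of a fixed light-wood board (370 mm along the row, 100 mm across, 12 mm thick, flat on the bench). Which of the four names lies at which place in the row changes from start to start. Origin: centre of the mark, on the board's top, 12 mm above the bench.
- mark_d: One of four alike dark green round marks, 48 mm in diameter and flat (nothing to climb over), in a straight row 75 mm apart on top of a fixed light-wood board (370 mm along the row, 100 mm across, 12 mm thick, flat on the bench). Which of the four names lies at which place in the row changes from start to start. Origin: centre of the mark, on the board's top, 12 mm above the bench.
- red_stop: Fixed red bar across one end of the board, 12 mm along the row, 90 mm across, its top 12 mm above the board (24 mm above the bench). Its centre is 57.5 mm from the centre of the nearest mark; a like grey bar closes the other end. Which end is red changes from start to start. Origin: centre of its underside.
- brown_bottle: Loose brown glass bottle with white cap and paper label, 54 mm in diameter, 105 mm tall, 150 to 310 g, standing on the bench a little beyond one end of the board; not part of the job. Origin: centre of its underside.
Not all that is in view belongs to the job. What is shaped like the weight_200 but orange or pink is not meant.

How it is judged:
By the outcome, as a careful person would: the job done as asked, in the order asked, and still so for the second after the job is handed in, with the robot touching nothing.
It also fails if it takes over 96 s, if anything falls off the work surface, if the arm or the gripper's body presses on something with over 40 N, if the wrist force passes 120 N, or if a joint passes its speed limit or range.

## Robot

A 7-joint arm with a two-finger parallel gripper is mounted at the origin on the work surface. World frame = base frame: x ahead of the robot, y to its left, z up, the work surface at z = 0. Lengths are in mm, angles in degrees, forces in N, time in s.
With the tool pointing down it reaches from about 400 to 875 mm from the base axis. Payload 19.3 kg.
Tool frame: the origin (TCP) lies at the very end of the fingers, on their centre line; the grasp point (between the pads) lies 19 mm behind it; z points along the fingers, y is the line along which they close (so a half turn about z gives the same grasp; the last joint's range is limited). The gripper opens to 85 mm and grips with 20 to 120 N. Pads are 22 mm wide; open, the fingers measure 114 mm over their backs; the gripper's body (76 mm by 85 mm) begins 54 mm behind the grasp point. The pads swing forward as they close: fully open they stand 13 mm farther back than shut.
Start: joints at [-78.679, 29.874, -2.08, 91.645, 1.215, 58.505, -6.463], TCP at [165.401, 602.708, 231.291] pointing down, gripper open.
Joint ranges: [-166.77, 166.77], [-17.47, 122.26], [-85.68, 81.53], [9.62, 139.38], [-72.42, 252.41], [9.2, 110.78], [-144.41, 144.41]. Speed limits (degrees/s): [108.29, 108.29, 136.94, 136.94, 172.46, 172.46, 172.46].

## Interface

Orientations are given as [roll, pitch, yaw] about the fixed x, y, z axes, in that order (R = Rz(yaw) Ry(pitch) Rx(roll)).
In Python, from workcell import telemetry, optics, ticket gives the robot as it stands.
- The arm moves only by the tool jog_arm, never from a script. Its argument "plan" is a list of rows, each an object of numbers: "tx", "ty", "tz": the shift along the tool's x, y, z each as a share of 200 mm, from -1 to 1; "ax", "ay", "az": the turn, a rotation vector about the tool's x, y, z each as a share of 90 degrees, from -1 to 1; "gripper": the opening, from -1 (shut) to 1 (fully open), so that 0 is half open. A call has 1 to 5 rows; each row is the pose to reach, as a shift and turn from the pose commanded when the call began, along the tool's axes at that moment; what a row does not reach only later rows make up. A row lasts 1/8 s, in which the tool goes at most 62.5 mm and 10.7 degrees, less where a joint would pass 70% of its speed; a pose out of reach is approached as far as the arm can. A call with a number of a shift or a turn outside -1 to 1 is refused whole. A call with a gripper value outside its range is refused whole. The fingers move at their own pace and stop on an object; "newtons" is the grip in N (left out, the last holds). Time passes only in rows, so rows that repeat a pose let the fingers close. It gives the time, the measured TCP pose, the force, the opening and the grip force at its end, in the units of the state.
- telemetry.observe(): the state, without advancing time (a new reading comes with each control period).
- optics.get_image(name): name is "side" or "top"; returns a dict with "pixels" (480x640x3 uint8, red, green, blue), "camera_matrix" (3x3 intrinsics, pixels), "R" (3x3) and "t" (3): a world point X has camera coordinates R X + t. Camera axes: x right, y down, z forward; pixel columns grow to the right and rows downward; lengths in mm; the calibration is good to about 2 mm. A picture is of the moment at which its call begins. There is no depth.
- ticket.hand_in(): hands the job in; it is judged then, once.
The state is a dict: "clock": time; "joint_pos": joint angles; "joint_vel": joint speeds; "joint_efforts": joint torques, N m; "eef_pos": TCP position; "tool_rot": TCP orientation; "contact_force": force on the tool from outside, world axes, zero at the start; "torque": the same for the moment, N m; "finger_gap": finger opening in mm; "finger_force": force on a finger pad.
Only numpy, scipy, OpenCV 4.12 (cv2) and the standard library are available. Lean on these libraries where they do the work, as an engineer would, in place of code of your own. Each camera call takes 0.05 s, during which the arm holds its last target. There are 200 camera calls.

## Working session

There is one attempt and no reset: what is moved stays moved. The work goes in short steps, Python scripts to look and compute and a tool call to move; the robot and the scene stay as the last step left them, time stands still between calls to the robot, and variables do not carry over. Pictures are saved under pics/ and viewed, at most 14 in all, crops included, and the job is handed in when it is done.

Besides the shell and the picture viewer there is one more tool, called after "Emit:" by a JSON object that holds its "method" and its "body". jog_arm: Moves the arm, as the interface text tells. Its arguments: {"type":"object","properties":{"plan":{"type":"array"},"newtons":{"type":"number"}},"required":["plan"]}

```bash
ls; mkdir -p pics; python3 - <<'E'
from workcell import telemetry, optics
import cv2
print(telemetry.observe())
for n in("top","side"):
    d=optics.get_image(n); cv2.imwrite(f"pics/{n}0.png",d["pixels"][:,:,::-1]); print(n,d["camera_matrix"],d["R"],d["t"])
E
```

```text
pics
{'clock': 0.0, 'joint_pos': array([-78.67888029,  29.90982927,  -2.08169001,  91.67327776,
         1.21418688,  58.50315524,  -6.46137332]), 'joint_vel': array([-0.06751438,  0.11220818, -0.05844139, -0.05914899, -0.02282798,
       -0.08559614,  0.04529439]), 'joint_efforts': array([-8.28827851e-04, -9.27129936e+01,  1.97981961e+00, -3.69922292e+01,
        1.78291602e-02,  8.20727582e-03,  7.65542723e-06]), 'eef_pos': array([165.31865593, 602.39804661, 230.72149437]), 'tool_rot': array([-1.79935898e+02,  3.97112622e-03,  1.64657723e+02]), 'contact_force': array([-0.42742912,  0.4142136 ,  0.51691473]), 'torque': array([-0.01166319, -0.00598918, -0.03317327]), 'finger_force': 0.0, 'finger_gap': 85.35694574280681}
top [[446.16853491   0.         321.5081792 ]
 [  0.         446.16853491 233.62666745]
 [  0.           0.           1.        ]] [[-0.0246295  -0.99948789 -0.02042927]
 [-0.99725922  0.02599047 -0.06927156]
 [ 0.06976706  0.01866716 -0.99738864]] [ 25.14734427 525.51515482 982.03169607]
side [[507.12829201   0.         315.76353222]
 [  0.         507.12829201 244.40994793]
 [  0.           0.           1.        ]] [[-0.9961986  -0.08656634  0.00972765]
 [-0.06828639  0.70670093 -0.70420931]
 [ 0.05408628 -0.7021966  -0.70992578]] [535.06341757  67.77612739 919.27011828]
```

View pics/top0.png

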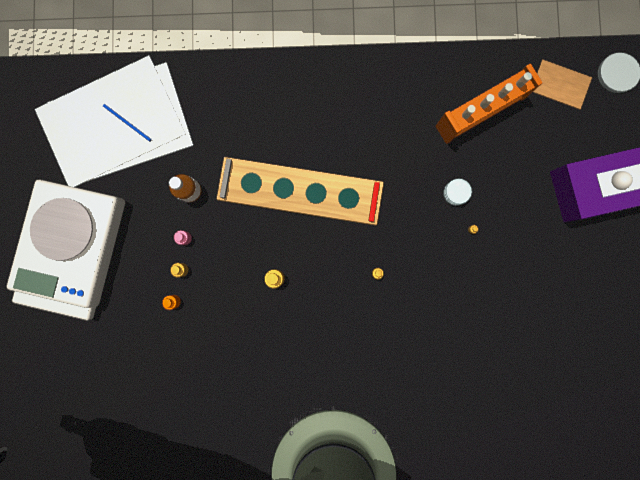

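View pics/side0.png

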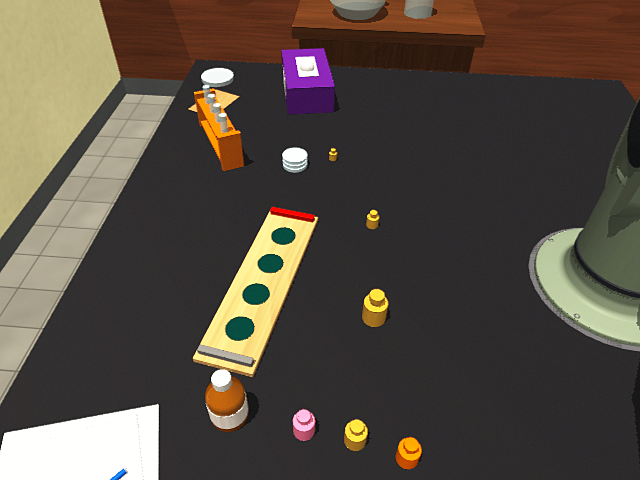

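The top view shows these brass candidates: 500 at (274,279), 200 at (179,270), 100 at (378,273) and 50 at (474,229). Lookalikes are pink at (182,238) and orange at (171,303). The four marks are at (251,183), (283,188), (316,193) and (349,198). The red stop is at the right end (375,202), and the bottle at (182,187) is by the grey end.

I'll measure positions and check the colours in a close crop.

```bash
cat > h.py <<'E'
import numpy as np, cv2
from scipy.optimize import least_squares
from workcell import optics, telemetry
S={500:(20,42,12.5,62),200:(15.5,31,9.5,46),100:(12,24,7.5,36),50:(9,18,5.5,27)}
def proj(d,P):
    c=np.asarray(P)@np.array(d["R"]).T+np.array(d["t"]); u=c@np.array(d["camera_matrix"]).T; return u[:,:2]/u[:,2:]
def ray(d,uv,z):
    K,R,t=map(np.array,(d["camera_matrix"],d["R"],d["t"]))
    v=R.T@np.linalg.inv(K)@[uv[0],uv[1],1]; o=-R.T@t; return (o+v*(z-o[2])/v[2])[:2]
def blobs(d,kind):
    h=cv2.cvtColor(d["pixels"],cv2.COLOR_RGB2HSV); lo,hi={"brass":((8,140,60),(32,255,255)),"green":((75,100,30),(95,255,140))}[kind]
    m=cv2.morphologyEx(cv2.inRange(h,lo,hi),cv2.MORPH_CLOSE,np.ones((3,3)))
    n,l,s,c=cv2.connectedComponentsWithStats(m); return l,s,c
def sil(d,w,x,y,z0):
    r,b,k,H=S[w]; a=np.linspace(0,2*np.pi,40); ring=lambda R,z:np.c_[x+R*np.cos(a),y+R*np.sin(a),0*a+z+z0]
    m=np.zeros((480*8,640*8),np.uint8)
    for p,q in(((r,0),(r,b)),((k*.75,b),(k,b+.5*(H-b))),((k,b+.45*(H-b)),(k*.8,H))):
        cv2.fillConvexPoly(m,np.int32(8*cv2.convexHull(np.float32(proj(d,np.r_[ring(*p),ring(*q)])))+4),1)
    M=cv2.moments(m,True); return np.array([M["m10"]/M["m00"],M["m01"]/M["m00"]])/8-.5,M["m00"]/64
def locate(d,w,uv,z0=0):
    p=ray(d,uv,z0+S[w][3]/2)
    for _ in range(4):
        c,A=sil(d,w,*p,z0); p=p+ray(d,uv,z0+S[w][1]/2)-ray(d,c,z0+S[w][1]/2)
    return p,A
def near(c,s,uv):
    i=1+np.argmin(np.hypot(*(c[1:]-uv).T)); return c[i],s[i]
E
python3 - <<'E'
from h import *
T=optics.get_image("top");Sd=optics.get_image("side")
for n,d,W,G in(("top",T,{500:(274,279),200:(179,270),100:(378,273),50:(474,229)},[(251,183),(283,188),(316,193),(349,198)]),("side",Sd,{500:(375,308),200:(356,435),100:(373,220),50:(333,155)},[(240,328),(256,294),(271,263),(283,236)])):
    l,s,c=blobs(d,"brass")
    for w,uv in W.items():
        C,st=near(c,s,uv); p,A=locate(d,w,C); print(n,w,C.round(1),"area",st[4],round(A),p.round(1))
    l,s,c=blobs(d,"green")
    for uv in G:
        C,st=near(c,s,uv); print(n,"mark",C.round(1),st[4],ray(d,C,12).round(1))
for uv,n in(((182,236),"pink"),((171,303),"orange")): print(n,ray(T,uv,23).round())
print("bottle",ray(T,(176,183),105).round())
i=T["pixels"][215:320,150:290]; j=Sd["pixels"][390:480,270:430]
k=np.zeros((600,800,3),np.uint8); a=cv2.resize(i,(560,420)); b=cv2.resize(T["pixels"][215:290,360:490],None,fx=1.8,fy=1.8); k[:420,:560]=a; k[420:420+135,:234]=b; b=cv2.resize(j,None,fx=1.5,fy=1.5);k[:b.shape[0],560:]=b
b=cv2.resize(Sd["pixels"][140:240,310:400],None,fx=1.7,fy=1.7);k[430:600,240:393]=b
cv2.imwrite("pics/crop.png",k[:,:,::-1])
E
```

```text
top 500 [273.7 278.4] area 303 301 [428.8 120. ]
top 200 [178.7 269.5] area 206 215 [453.5 334.7]
top 100 [377.4 273.1] area 110 105 [ 434.6 -110.9]
top 50 [472.9 228.9] area 71 74 [ 528.2 -328.8]
top mark [250.9 182.6] 289 [647.3 170.3]
top mark [283.1 187.8] 291 [633.4  96.9]
top mark [315.6 192.9] 294 [619.5  23.1]
top mark [348.2 197.9] 295 [606.  -50.6]
side 500 [374.7 308.1] area 796 779 [428.7 118.8]
side 200 [355.3 434.7] area 611 617 [453.6 334.4]
side 100 [372.3 219.4] area 205 203 [ 433.6 -110.2]
side 50 [332.6 154.5] area 90 89 [ 526.6 -327.7]
side mark [239.5 328. ] 518 [647.  171.1]
side mark [255.7 293.5] 427 [633.1  97.3]
side mark [270.2 262.8] 361 [618.9  23.5]
side mark [283.  235.5] 303 [605.  -49.9]
pink [528. 325.]
orange [380. 350.]
bottle [633. 310.]
```

View pics/crop.png

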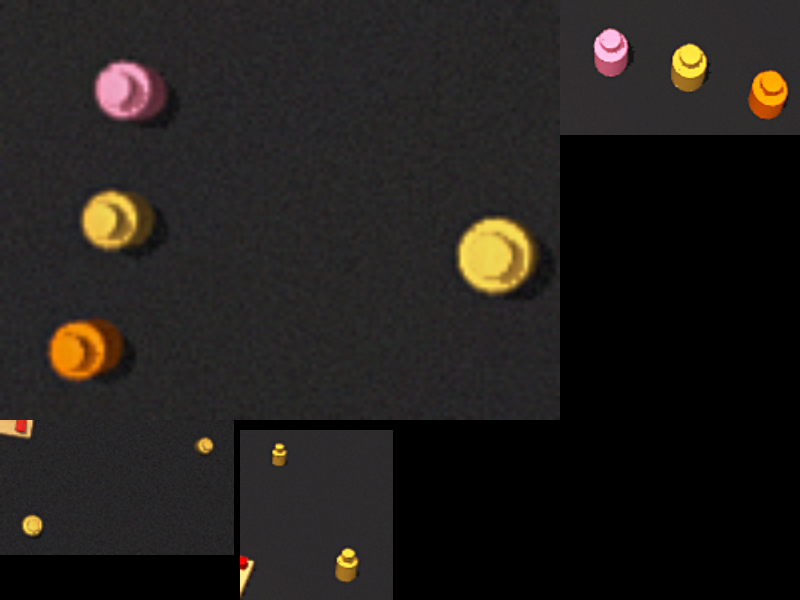

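The brass choices are confirmed. The pink and orange ones sit in line with the 200 and are decoys. Both views agree to about 1 mm. The red end is at the mark (605.5,-50.2), and the row continues towards +y.

```bash
cat > go.py <<'E'
import sys,numpy as np
from scipy.spatial.transform import Rotation as Ro
from workcell import telemetry
s=telemetry.observe(); R=Ro.from_euler("xyz",s["tool_rot"],degrees=True); G=Ro.from_euler("xyz",[180,0,169.3],degrees=True)
a=(R.inv()*G).as_rotvec(degrees=True)/90
v=list(map(float,sys.argv[1:]))
print("at",s["eef_pos"].round(1),s["clock"],"rot",a.round(3))
for i in range(0,len(v),3): print(v[i:i+3],(R.inv().apply(np.array(v[i:i+3])-s["eef_pos"])/200).round(3))
E
python3 go.py 453.5 334.5 110 300 468 110
```

```text
at [165.4 602.5 231. ] 0.2 rot [-0.     0.    -0.052]
[453.5, 334.5, 110.0] [-1.744 -0.911  0.606]
[300.0, 468.0, 110.0] [-0.827 -0.47   0.605]
```

Emit:
{"method": "jog_arm", "body": {"plan": [{"tx": -0.95,"ty": -0.5,"tz": 0.6,"az": -0.052,"gripper": 0.2},{"tx": -0.95,"ty": -0.5,"tz": 0.6,"az": -0.052,"gripper": 0.2},{"tx": -0.95,"ty": -0.5,"tz": 0.6,"az": -0.052,"gripper": 0.2},{"tx": -0.95,"ty": -0.5,"tz": 0.6,"az": -0.052,"gripper": 0.2},{"tx": -0.95,"ty": -0.5,"tz": 0.6,"az": -0.052,"gripper": 0.2}], "newtons": 40}}

```text
schema error: expected keys tx, ty, tz, ax, ay, az, gripper
```

```bash
python3 go.py 453.5 334.5 80 453.5 334.5 6
```

```text
at [165.4 602.5 231. ] 0.2 rot [-0.     0.    -0.052]
[453.5, 334.5, 80.0] [-1.744 -0.911  0.756]
[453.5, 334.5, 6.0] [-1.744 -0.91   1.126]
```

Emit:
{"method": "jog_arm", "body": {"plan": [{"tx": -0.95,"ty": -0.5,"tz": 0.6,"ax": 0,"ay": 0,"az": -0.052,"gripper": 0.2},{"tx": -0.95,"ty": -0.5,"tz": 0.6,"ax": 0,"ay": 0,"az": -0.052,"gripper": 0.2},{"tx": -0.95,"ty": -0.5,"tz": 0.6,"ax": 0,"ay": 0,"az": -0.052,"gripper": 0.2},{"tx": -0.95,"ty": -0.5,"tz": 0.6,"ax": 0,"ay": 0,"az": -0.052,"gripper": 0.2},{"tx": -0.95,"ty": -0.5,"tz": 0.6,"ax": 0,"ay": 0,"az": -0.052,"gripper": 0.2}], "newtons": 40}}

```text
clock: 0.82
eef_pos: [324.8, 452.0, 109.4]
tool_rot: [-179.8, 0.0, 169.0]
contact_force: [-1.3, 0.3, 0.7]
finger_gap: 51.6
finger_force: 0.0
```

```bash
python3 go.py 453.5 334.5 80 453.5 334.5 6
```

```text
at [324.8 452.  109.4] 0.825 rot [-0.003  0.    -0.003]
[453.5, 334.5, 80.0] [-0.744 -0.453  0.149]
[453.5, 334.5, 6.0] [-0.744 -0.452  0.519]
```

Emit:
{"method": "jog_arm", "body": {"plan": [{"tx": -0.744,"ty": -0.453,"tz": 0.1,"ax": 0,"ay": 0,"az": -0.003,"gripper": 0.2},{"tx": -0.744,"ty": -0.453,"tz": 0.1,"ax": 0,"ay": 0,"az": -0.003,"gripper": 0.2},{"tx": -0.744,"ty": -0.453,"tz": 0.1,"ax": 0,"ay": 0,"az": -0.003,"gripper": 0.2},{"tx": -0.744,"ty": -0.453,"tz": 0.1,"ax": 0,"ay": 0,"az": -0.003,"gripper": 0.2},{"tx": -0.744,"ty": -0.453,"tz": 0.1,"ax": 0,"ay": 0,"az": -0.003,"gripper": 0.2}]}}

```text
clock: 1.45
eef_pos: [451.0, 340.5, 91.5]
tool_rot: [180.0, -0.0, 169.6]
contact_force: [-0.0, 0.7, 0.1]
finger_gap: 51.3
finger_force: 0.0
```

Emit:
{"method": "jog_arm", "body": {"plan": [{"tx": 0,"ty": 0,"tz": 0,"ax": 0,"ay": 0,"az": 0,"gripper": 0.2},{"tx": 0,"ty": 0,"tz": 0,"ax": 0,"ay": 0,"az": 0,"gripper": 0.2}]}}

```text
clock: 1.7
eef_pos: [450.9, 340.4, 91.5]
tool_rot: [180.0, -0.0, 169.7]
contact_force: [0.4, -0.4, 0.5]
finger_gap: 51.8
finger_force: 0.0
```

```bash
python3 go.py 453.5 334.5 80 453.5 334.5 6
```

```text
at [450.9 340.4  91.5] 1.7 rot [ 0.    -0.     0.004]
[453.5, 334.5, 80.0] [-0.018 -0.027  0.057]
[453.5, 334.5, 6.0] [-0.018 -0.027  0.427]
```

Emit:
{"method": "jog_arm", "body": {"plan": [{"tx": -0.018,"ty": -0.027,"tz": 0,"ax": 0,"ay": 0,"az": 0.004,"gripper": 0.2},{"tx": -0.018,"ty": -0.027,"tz": 0.2,"ax": 0,"ay": 0,"az": 0.004,"gripper": 0.2},{"tx": -0.018,"ty": -0.027,"tz": 0.35,"ax": 0,"ay": 0,"az": 0.004,"gripper": 0.2},{"tx": -0.018,"ty": -0.027,"tz": 0.427,"ax": 0,"ay": 0,"az": 0.004,"gripper": 0.2},{"tx": -0.018,"ty": -0.027,"tz": 0.427,"ax": 0,"ay": 0,"az": 0.004,"gripper": 0.2}]}}

```text
clock: 2.33
eef_pos: [454.0, 333.1, 5.4]
tool_rot: [-179.9, -0.0, 169.2]
contact_force: [0.6, 0.3, 0.5]
finger_gap: 51.2
finger_force: 0.0
```

Emit:
{"method": "jog_arm", "body": {"plan": [{"tx": 0,"ty": 0,"tz": 0,"ax": 0,"ay": 0,"az": 0,"gripper": -0.4},{"tx": 0,"ty": 0,"tz": 0,"ax": 0,"ay": 0,"az": 0,"gripper": -0.6},{"tx": 0,"ty": 0,"tz": 0,"ax": 0,"ay": 0,"az": 0,"gripper": -0.6},{"tx": 0,"ty": 0,"tz": 0,"ax": 0,"ay": 0,"az": 0,"gripper": -0.6},{"tx": 0,"ty": 0,"tz": 0,"ax": 0,"ay": 0,"az": 0,"gripper": -0.6}]}}

```text
clock: 2.95
eef_pos: [454.8, 333.8, 7.1]
tool_rot: [179.9, 0.1, 169.2]
contact_force: [-1.4, -1.7, 8.6]
finger_gap: 29.8
finger_force: 40.0
```

Emit:
{"method": "jog_arm", "body": {"plan": [{"tx": 0,"ty": 0,"tz": -0.1,"ax": 0,"ay": 0,"az": 0,"gripper": -0.6},{"tx": 0,"ty": 0,"tz": -0.4,"ax": 0,"ay": 0,"az": 0,"gripper": -0.6},{"tx": 0,"ty": 0,"tz": -0.4,"ax": 0,"ay": 0,"az": 0,"gripper": -0.6},{"tx": 0,"ty": 0,"tz": -0.4,"ax": 0,"ay": 0,"az": 0,"gripper": -0.6}]}}

```text
clock: 3.45
eef_pos: [454.3, 333.5, 86.8]
tool_rot: [180.0, 0.0, 169.2]
contact_force: [-0.1, -0.5, -3.2]
finger_gap: 29.5
finger_force: 40.4
```

```bash
python3 go.py 540 180 90 619.2 23.3 90; python3 - <<'E'
from h import *
d=optics.get_image("side"); cv2.imwrite("pics/lift.png",d["pixels"][:,:,::-1])
E
```

```text
at [454.3 333.5  86.8] 3.45 rot [ 0.001  0.    -0.001]
[540.0, 180.0, 90.0] [-0.564 -0.674 -0.016]
[619.2, 23.3, 90.0] [-1.1   -1.37  -0.016]
```

View pics/lift.png

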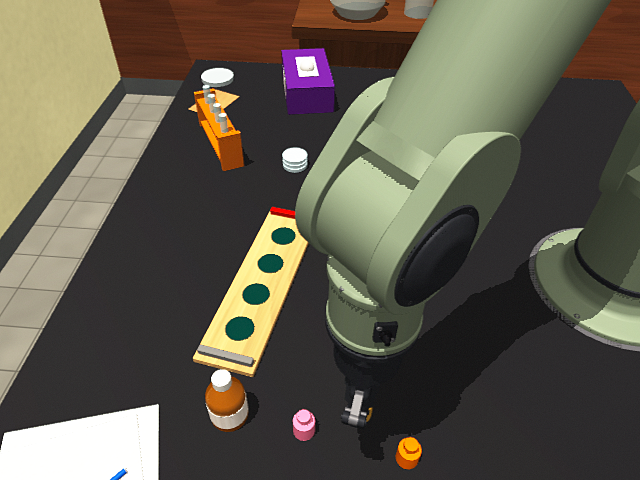

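The weight is lifted and sits between the fingers at (360,410). The decoys haven't moved.

Emit:
{"method": "jog_arm", "body": {"plan": [{"tx": -0.2,"ty": -0.22,"tz": -0.02,"ax": 0,"ay": 0,"az": 0,"gripper": -0.6},{"tx": -0.4,"ty": -0.5,"tz": -0.02,"ax": 0,"ay": 0,"az": 0,"gripper": -0.6},{"tx": -0.6,"ty": -0.75,"tz": -0.02,"ax": 0,"ay": 0,"az": 0,"gripper": -0.6},{"tx": -0.75,"ty": -0.95,"tz": -0.02,"ax": 0,"ay": 0,"az": 0,"gripper": -0.6},{"tx": -0.75,"ty": -0.95,"tz": -0.02,"ax": 0,"ay": 0,"az": 0,"gripper": -0.6}]}}

```text
clock: 4.12
eef_pos: [567.1, 113.3, 88.8]
tool_rot: [-179.8, -0.0, 168.8]
contact_force: [0.3, 0.4, -1.4]
finger_gap: 29.5
finger_force: 40.5
```

```bash
python3 go.py 619.2 23.3 60 619.2 23.3 20
```

```text
at [567.1 113.3  88.8] 4.125 rot [-0.002 -0.    -0.005]
[619.2, 23.3, 60.0] [-0.343 -0.391  0.145]
[619.2, 23.3, 20.0] [-0.343 -0.39   0.345]
```

Emit:
{"method": "jog_arm", "body": {"plan": [{"tx": -0.343,"ty": -0.39,"tz": 0.1,"ax": 0,"ay": 0,"az": -0.005,"gripper": -0.6},{"tx": -0.343,"ty": -0.39,"tz": 0.1,"ax": 0,"ay": 0,"az": -0.005,"gripper": -0.6},{"tx": -0.343,"ty": -0.39,"tz": 0.1,"ax": 0,"ay": 0,"az": -0.005,"gripper": -0.6},{"tx": -0.343,"ty": -0.39,"tz": 0.1,"ax": 0,"ay": 0,"az": -0.005,"gripper": -0.6},{"tx": -0.343,"ty": -0.39,"tz": 0.1,"ax": 0,"ay": 0,"az": -0.005,"gripper": -0.6}]}}

```text
clock: 4.75
eef_pos: [618.4, 30.9, 69.8]
tool_rot: [180.0, -0.0, 169.8]
contact_force: [-0.2, -0.2, -2.4]
finger_gap: 29.6
finger_force: 40.5
```

Emit:
{"method": "jog_arm", "body": {"plan": [{"tx": 0,"ty": 0,"tz": 0,"ax": 0,"ay": 0,"az": 0,"gripper": -0.6},{"tx": 0,"ty": 0,"tz": 0,"ax": 0,"ay": 0,"az": 0,"gripper": -0.6}]}}

```text
clock: 5.0
eef_pos: [618.8, 29.8, 70.0]
tool_rot: [180.0, 0.0, 169.7]
contact_force: [0.3, 0.3, -2.5]
finger_gap: 29.5
finger_force: 40.5
```

```bash
python3 go.py 619.8 23.2 30 619.8 23.2 20
```

```text
at [618.8  29.8  70. ] 5.0 rot [0.    0.    0.005]
[619.8, 23.2, 30.0] [-0.011 -0.032  0.2  ]
[619.8, 23.2, 20.0] [-0.011 -0.032  0.25 ]
```

Emit:
{"method": "jog_arm", "body": {"plan": [{"tx": -0.011,"ty": -0.032,"tz": 0.1,"ax": 0,"ay": 0,"az": 0.005,"gripper": -0.6},{"tx": -0.011,"ty": -0.032,"tz": 0.2,"ax": 0,"ay": 0,"az": 0.005,"gripper": -0.6},{"tx": -0.011,"ty": -0.032,"tz": 0.235,"ax": 0,"ay": 0,"az": 0.005,"gripper": -0.6},{"tx": -0.011,"ty": -0.032,"tz": 0.24,"ax": 0,"ay": 0,"az": 0.005,"gripper": -0.6},{"tx": -0.011,"ty": -0.032,"tz": 0.24,"ax": 0,"ay": 0,"az": 0.005,"gripper": -0.6}]}}

```text
clock: 5.62
eef_pos: [620.2, 22.8, 22.1]
tool_rot: [180.0, 0.0, 169.2]
contact_force: [0.3, 0.7, -1.0]
finger_gap: 29.4
finger_force: 40.5
```

Emit:
{"method": "jog_arm", "body": {"plan": [{"tx": 0,"ty": 0,"tz": 0.005,"ax": 0,"ay": 0,"az": 0,"gripper": -0.6},{"tx": 0,"ty": 0,"tz": 0.01,"ax": 0,"ay": 0,"az": 0,"gripper": -0.6},{"tx": 0,"ty": 0,"tz": 0.01,"ax": 0,"ay": 0,"az": 0,"gripper": -0.6}]}}

```text
clock: 6.0
eef_pos: [620.0, 22.7, 20.0]
tool_rot: [180.0, 0.0, 169.2]
contact_force: [-0.5, -0.1, -2.4]
finger_gap: 29.4
finger_force: 40.5
```

Emit:
{"method": "jog_arm", "body": {"plan": [{"tx": 0,"ty": 0,"tz": 0.003,"ax": 0,"ay": 0,"az": 0,"gripper": -0.6},{"tx": 0,"ty": 0,"tz": 0.005,"ax": 0,"ay": 0,"az": 0,"gripper": -0.6},{"tx": 0,"ty": 0,"tz": 0.005,"ax": 0,"ay": 0,"az": 0,"gripper": -0.6}]}}

```text
clock: 6.38
eef_pos: [620.0, 22.7, 19.2]
tool_rot: [-180.0, 0.0, 169.2]
contact_force: [-1.9, -0.3, 4.8]
finger_gap: 29.5
finger_force: 41.2
```

Contact with the board; I'll open gently and rise.

Emit:
{"method": "jog_arm", "body": {"plan": [{"tx": 0,"ty": 0,"tz": 0,"ax": 0,"ay": 0,"az": 0,"gripper": -0.2},{"tx": 0,"ty": 0,"tz": 0,"ax": 0,"ay": 0,"az": 0,"gripper": 0.2},{"tx": 0,"ty": 0,"tz": 0,"ax": 0,"ay": 0,"az": 0,"gripper": 0.2},{"tx": 0,"ty": 0,"tz": 0,"ax": 0,"ay": 0,"az": 0,"gripper": 0.2}]}}

```text
clock: 6.88
eef_pos: [619.9, 22.7, 18.9]
tool_rot: [-180.0, -0.0, 169.2]
contact_force: [-0.2, 0.1, -0.2]
finger_gap: 51.3
finger_force: 0.0
```

Emit:
{"method": "jog_arm", "body": {"plan": [{"tx": 0,"ty": 0,"tz": -0.1,"ax": 0,"ay": 0,"az": 0,"gripper": 0.2},{"tx": 0,"ty": 0,"tz": -0.35,"ax": 0,"ay": 0,"az": 0,"gripper": 0.2},{"tx": 0,"ty": 0,"tz": -0.45,"ax": 0,"ay": 0,"az": 0,"gripper": 0.2},{"tx": 0,"ty": 0,"tz": -0.45,"ax": 0,"ay": 0,"az": 0,"gripper": 0.2},{"tx": 0,"ty": 0,"tz": -0.45,"ax": 0,"ay": 0,"az": 0,"gripper": 0.2}]}}

```text
clock: 7.5
eef_pos: [619.5, 22.6, 108.5]
tool_rot: [-180.0, -0.0, 169.2]
contact_force: [0.6, 0.9, 0.4]
finger_gap: 51.2
finger_force: 0.0
```

```bash
python3 go.py 428.8 119.5 110
```

```text
at [619.5  22.6 108.5] 7.5 rot [-0.    -0.    -0.001]
[428.8, 119.5, 110.0] [ 1.027  0.298 -0.007]
```

Emit:
{"method": "jog_arm", "body": {"plan": [{"tx": 1,"ty": 0.298,"tz": 0,"ax": 0,"ay": 0,"az": 0,"gripper": 0.35},{"tx": 1,"ty": 0.298,"tz": 0,"ax": 0,"ay": 0,"az": 0,"gripper": 0.35},{"tx": 1,"ty": 0.298,"tz": 0,"ax": 0,"ay": 0,"az": 0,"gripper": 0.35},{"tx": 1,"ty": 0.298,"tz": 0,"ax": 0,"ay": 0,"az": 0,"gripper": 0.35},{"tx": 1,"ty": 0.298,"tz": 0,"ax": 0,"ay": 0,"az": 0,"gripper": 0.35}]}}

```text
clock: 8.12
eef_pos: [433.2, 119.2, 108.4]
tool_rot: [-180.0, -0.1, 169.4]
contact_force: [-0.0, -0.6, 0.6]
finger_gap: 57.9
finger_force: 0.0
```

Emit:
{"method": "jog_arm", "body": {"plan": [{"tx": 0.027,"ty": 0,"tz": 0,"ax": 0,"ay": 0,"az": 0,"gripper": 0.35},{"tx": 0.027,"ty": 0,"tz": 0,"ax": 0,"ay": 0,"az": 0,"gripper": 0.35},{"tx": 0.027,"ty": 0,"tz": 0,"ax": 0,"ay": 0,"az": 0,"gripper": 0.35}]}}

```text
clock: 8.5
eef_pos: [429.6, 119.2, 108.7]
tool_rot: [-180.0, -0.0, 169.2]
contact_force: [-0.4, 0.6, -0.3]
finger_gap: 57.2
finger_force: 0.0
```

```bash
python3 go.py 428.8 119.5 10; python3 - <<'E'
from h import *
d=optics.get_image("side"); l,s,c=blobs(d,"brass"); p0=proj(d,[[619.2,23.3,35]])[0]
C,st=near(c,s,p0); p,A=locate(d,200,C,12); print("placed 200",C,st[4],A,p)
cv2.imwrite("pics/p200.png",cv2.resize(d["pixels"][180:400,180:460],None,fx=2.5,fy=2.5)[:,:,::-1])
E
```

```text
at [429.6 119.2 108.7] 8.5 rot [-0.    -0.    -0.001]
[428.8, 119.5, 10.0] [0.004 0.001 0.494]
placed 200 [269.9193154  255.27628362] 409 394.40625 [618.61989645  21.25123194]
```

View pics/p200.png

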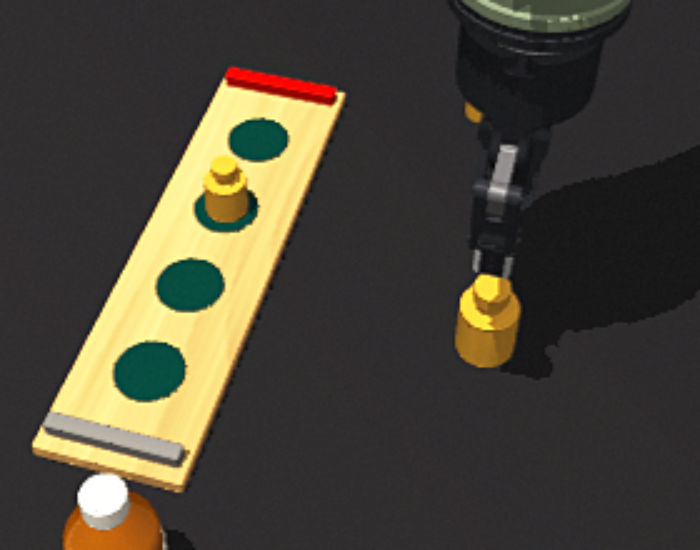

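The 200 stands on the second mark from the red stop at (225,190) in the crop, within about 2 mm of centre. The 500 is under the gripper.

Emit:
{"method": "jog_arm", "body": {"plan": [{"tx": 0.004,"ty": 0.001,"tz": 0.1,"ax": 0,"ay": 0,"az": 0,"gripper": 0.35},{"tx": 0.004,"ty": 0.001,"tz": 0.3,"ax": 0,"ay": 0,"az": 0,"gripper": 0.35},{"tx": 0.004,"ty": 0.001,"tz": 0.45,"ax": 0,"ay": 0,"az": 0,"gripper": 0.35},{"tx": 0.004,"ty": 0.001,"tz": 0.494,"ax": 0,"ay": 0,"az": 0,"gripper": 0.35},{"tx": 0.004,"ty": 0.001,"tz": 0.494,"ax": 0,"ay": 0,"az": 0,"gripper": 0.35}]}}

```text
clock: 9.18
eef_pos: [428.6, 119.8, 10.2]
tool_rot: [-180.0, -0.0, 169.2]
contact_force: [-0.2, 0.7, 0.4]
finger_gap: 57.7
finger_force: 0.0
```

Emit:
{"method": "jog_arm", "body": {"plan": [{"tx": 0,"ty": 0,"tz": 0,"ax": 0,"ay": 0,"az": 0,"gripper": -0.2},{"tx": 0,"ty": 0,"tz": 0,"ax": 0,"ay": 0,"az": 0,"gripper": -0.3},{"tx": 0,"ty": 0,"tz": 0,"ax": 0,"ay": 0,"az": 0,"gripper": -0.3},{"tx": 0,"ty": 0,"tz": 0,"ax": 0,"ay": 0,"az": 0,"gripper": -0.3},{"tx": 0,"ty": 0,"tz": 0,"ax": 0,"ay": 0,"az": 0,"gripper": -0.3}], "newtons": 60}}

```text
clock: 9.8
eef_pos: [429.1, 119.9, 11.4]
tool_rot: [180.0, 0.1, 169.2]
contact_force: [-1.9, -0.9, 11.7]
finger_gap: 38.5
finger_force: 58.9
```

Emit:
{"method": "jog_arm", "body": {"plan": [{"tx": 0,"ty": 0,"tz": -0.05,"ax": 0,"ay": 0,"az": 0,"gripper": -0.3},{"tx": 0,"ty": 0,"tz": -0.2,"ax": 0,"ay": 0,"az": 0,"gripper": -0.3},{"tx": 0,"ty": 0,"tz": -0.45,"ax": 0,"ay": 0,"az": 0,"gripper": -0.3},{"tx": 0,"ty": 0,"tz": -0.45,"ax": 0,"ay": 0,"az": 0,"gripper": -0.3},{"tx": 0,"ty": 0,"tz": -0.45,"ax": 0,"ay": 0,"az": 0,"gripper": -0.3}]}}

```text
clock: 10.42
eef_pos: [428.4, 119.8, 100.2]
tool_rot: [180.0, 0.0, 169.2]
contact_force: [-0.6, 0.4, -4.9]
finger_gap: 38.3
finger_force: 61.8
```

```bash
python3 go.py 605.8 -49.7 100
```

```text
at [428.4 119.8 100.2] 10.425 rot [ 0.     0.    -0.001]
[605.8, -49.7, 100.0] [-1.03e+00 -6.67e-01  1.00e-03]
```

Emit:
{"method": "jog_arm", "body": {"plan": [{"tx": -0.2,"ty": -0.13,"tz": 0,"ax": 0,"ay": 0,"az": 0,"gripper": -0.3},{"tx": -0.45,"ty": -0.3,"tz": 0,"ax": 0,"ay": 0,"az": 0,"gripper": -0.3},{"tx": -0.7,"ty": -0.45,"tz": 0,"ax": 0,"ay": 0,"az": 0,"gripper": -0.3},{"tx": -0.9,"ty": -0.58,"tz": 0,"ax": 0,"ay": 0,"az": 0,"gripper": -0.3},{"tx": -1,"ty": -0.66,"tz": 0,"ax": 0,"ay": 0,"az": 0,"gripper": -0.3}]}}

```text
clock: 11.05
eef_pos: [600.8, -49.3, 98.1]
tool_rot: [-179.9, -0.1, 169.1]
contact_force: [0.1, 0.4, -5.2]
finger_gap: 38.5
finger_force: 61.8
```

Emit:
{"method": "jog_arm", "body": {"plan": [{"tx": -0.03,"ty": 0,"tz": 0,"ax": 0,"ay": 0,"az": 0,"gripper": -0.3},{"tx": -0.03,"ty": 0,"tz": 0.1,"ax": 0,"ay": 0,"az": 0,"gripper": -0.3},{"tx": -0.03,"ty": 0,"tz": 0.2,"ax": 0,"ay": 0,"az": 0,"gripper": -0.3},{"tx": -0.03,"ty": 0,"tz": 0.2,"ax": 0,"ay": 0,"az": 0,"gripper": -0.3},{"tx": -0.03,"ty": 0,"tz": 0.2,"ax": 0,"ay": 0,"az": 0,"gripper": -0.3}]}}

```text
clock: 11.68
eef_pos: [606.3, -47.9, 60.2]
tool_rot: [-180.0, -0.0, 169.3]
contact_force: [0.3, 0.2, -5.2]
finger_gap: 38.5
finger_force: 61.8
```

```bash
python3 go.py 605.5 -49.7 24.5
```

```text
at [606.3 -47.9  60.2] 11.675 rot [-0. -0. -0.]
[605.5, -49.7, 24.5] [ 0.002 -0.009  0.179]
```

Emit:
{"method": "jog_arm", "body": {"plan": [{"tx": 0.003,"ty": -0.009,"tz": 0.08,"ax": 0,"ay": 0,"az": 0,"gripper": -0.3},{"tx": 0.003,"ty": -0.009,"tz": 0.15,"ax": 0,"ay": 0,"az": 0,"gripper": -0.3},{"tx": 0.003,"ty": -0.009,"tz": 0.175,"ax": 0,"ay": 0,"az": 0,"gripper": -0.3},{"tx": 0.003,"ty": -0.009,"tz": 0.18,"ax": 0,"ay": 0,"az": 0,"gripper": -0.3},{"tx": 0.003,"ty": -0.009,"tz": 0.18,"ax": 0,"ay": 0,"az": 0,"gripper": -0.3}]}}

```text
clock: 12.3
eef_pos: [605.5, -49.9, 24.2]
tool_rot: [180.0, 0.0, 169.2]
contact_force: [-0.5, 0.1, -4.4]
finger_gap: 38.4
finger_force: 61.9
```

Emit:
{"method": "jog_arm", "body": {"plan": [{"tx": 0,"ty": 0,"tz": 0.003,"ax": 0,"ay": 0,"az": 0,"gripper": -0.3},{"tx": 0,"ty": 0,"tz": 0.006,"ax": 0,"ay": 0,"az": 0,"gripper": -0.3},{"tx": 0,"ty": 0,"tz": 0.006,"ax": 0,"ay": 0,"az": 0,"gripper": -0.3}]}}

```text
clock: 12.68
eef_pos: [605.6, -49.9, 23.5]
tool_rot: [180.0, 0.0, 169.2]
contact_force: [-2.9, 0.1, 5.9]
finger_gap: 38.2
finger_force: 62.9
```

Contact again; release and rise.

Emit:
{"method": "jog_arm", "body": {"plan": [{"tx": 0,"ty": 0,"tz": 0,"ax": 0,"ay": 0,"az": 0,"gripper": 0},{"tx": 0,"ty": 0,"tz": 0,"ax": 0,"ay": 0,"az": 0,"gripper": 0.2},{"tx": 0,"ty": 0,"tz": 0,"ax": 0,"ay": 0,"az": 0,"gripper": 0.2},{"tx": 0,"ty": 0,"tz": 0,"ax": 0,"ay": 0,"az": 0,"gripper": 0.2}]}}

```text
clock: 13.18
eef_pos: [605.4, -49.9, 22.9]
tool_rot: [-180.0, 0.0, 169.2]
contact_force: [0.4, -0.6, 0.4]
finger_gap: 51.2
finger_force: 0.0
```

Emit:
{"method": "jog_arm", "body": {"plan": [{"tx": 0,"ty": 0,"tz": -0.1,"ax": 0,"ay": 0,"az": 0,"gripper": 0.2},{"tx": 0,"ty": 0,"tz": -0.35,"ax": 0,"ay": 0,"az": 0,"gripper": 0.2},{"tx": 0,"ty": 0,"tz": -0.45,"ax": 0,"ay": 0,"az": 0,"gripper": 0.2},{"tx": 0,"ty": 0,"tz": -0.45,"ax": 0,"ay": 0,"az": 0,"gripper": 0.2},{"tx": 0,"ty": 0,"tz": -0.45,"ax": 0,"ay": 0,"az": 0,"gripper": 0.2}]}}

```text
clock: 13.8
eef_pos: [605.1, -49.9, 112.9]
tool_rot: [-180.0, -0.0, 169.2]
contact_force: [0.1, -0.8, -0.1]
finger_gap: 51.2
finger_force: 0.0
```

```bash
python3 go.py 434.1 -110.5 100
```

```text
at [605.1 -49.9 112.9] 13.8 rot [-0.    -0.    -0.001]
[434.1, -110.5, 100.0] [ 0.784 -0.457  0.065]
```

Emit:
{"method": "jog_arm", "body": {"plan": [{"tx": 0.784,"ty": -0.457,"tz": 0.065,"ax": 0,"ay": 0,"az": 0,"gripper": 0.1},{"tx": 0.784,"ty": -0.457,"tz": 0.065,"ax": 0,"ay": 0,"az": 0,"gripper": 0.1},{"tx": 0.784,"ty": -0.457,"tz": 0.065,"ax": 0,"ay": 0,"az": 0,"gripper": 0.1},{"tx": 0.784,"ty": -0.457,"tz": 0.065,"ax": 0,"ay": 0,"az": 0,"gripper": 0.1},{"tx": 0.784,"ty": -0.457,"tz": 0.065,"ax": 0,"ay": 0,"az": 0,"gripper": 0.1}]}}

```text
clock: 14.42
eef_pos: [434.7, -110.3, 99.7]
tool_rot: [180.0, 0.0, 169.2]
contact_force: [0.0, 0.4, 0.2]
finger_gap: 47.0
finger_force: 0.0
```

Emit:
{"method": "jog_arm", "body": {"plan": [{"tx": 0,"ty": 0,"tz": 0.15,"ax": 0,"ay": 0,"az": 0,"gripper": 0.1},{"tx": 0,"ty": 0,"tz": 0.2,"ax": 0,"ay": 0,"az": 0,"gripper": 0.1},{"tx": 0,"ty": 0,"tz": 0.2,"ax": 0,"ay": 0,"az": 0,"gripper": 0.1}]}}

```text
clock: 14.8
eef_pos: [434.3, -110.0, 59.4]
tool_rot: [180.0, -0.1, 169.3]
contact_force: [-0.4, 0.5, -0.4]
finger_gap: 46.9
finger_force: 0.0
```

```bash
python3 go.py 434.1 -110.5 5; python3 - <<'E'
from h import *
for n in("side","top"):
    d=optics.get_image(n); l,s,c=blobs(d,"brass")
    for w,m in((500,(605.5,-50.2)),(200,(619.2,23.3))):
        p0=sil(d,w,*m,12)[0]; C,st=near(c,s,p0); p,A=locate(d,w,C,12); print(n,w,C.round(1),st[4],A,p.round(1))
    if n=="top": cv2.imwrite("pics/two.png",cv2.resize(d["pixels"][140:300,200:420],None,fx=3.5,fy=3.5)[:,:,::-1])
E
```

```text
at [ 434.3 -110.    59.4] 14.8 rot [ 0.    -0.001 -0.   ]
[434.1, -110.5, 5.0] [ 0.    -0.003  0.272]
side 500 [277.9 236.9] 1105 652.0625 [609.5 -20.2]
side 200 [257. 263.] 3 406.203125 [638.6  42.2]
top 500 [348.8 196. ] 305 310.046875 [606.4 -51. ]
top 200 [315.5 191.8] 164 183.671875 [619.1  22.6]
```

View pics/two.png

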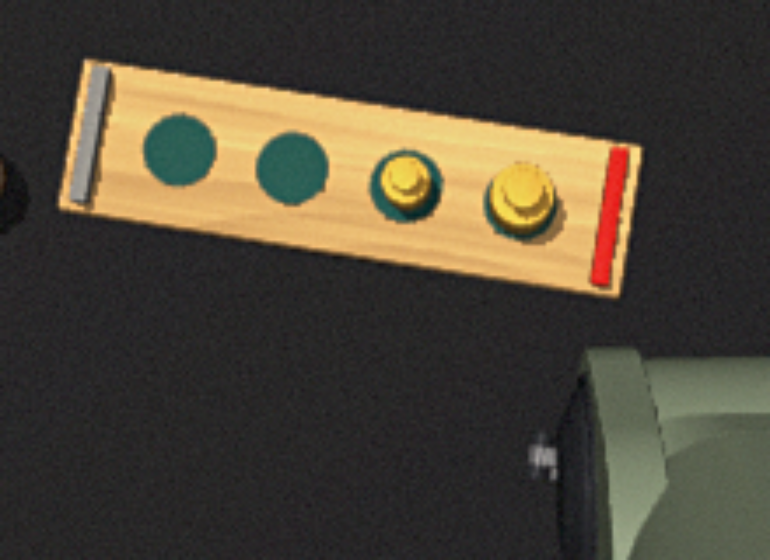

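The 500 is at (522,197) and the 200 at (405,183) in the crop. Both stand on their marks within about 1 mm. Next the 100.

Emit:
{"method": "jog_arm", "body": {"plan": [{"tx": 0,"ty": -0.003,"tz": 0.15,"ax": 0,"ay": 0,"az": 0,"gripper": 0.1},{"tx": 0,"ty": -0.003,"tz": 0.25,"ax": 0,"ay": 0,"az": 0,"gripper": 0.1},{"tx": 0,"ty": -0.003,"tz": 0.275,"ax": 0,"ay": 0,"az": 0,"gripper": 0.1},{"tx": 0,"ty": -0.003,"tz": 0.275,"ax": 0,"ay": 0,"az": 0,"gripper": 0.1}]}}

```text
clock: 15.4
eef_pos: [434.4, -111.0, 5.4]
tool_rot: [-180.0, 0.0, 169.2]
contact_force: [0.2, -0.8, 0.4]
finger_gap: 47.1
finger_force: 0.0
```

Emit:
{"method": "jog_arm", "body": {"plan": [{"tx": 0,"ty": 0,"tz": 0,"ax": 0,"ay": 0,"az": 0,"gripper": -0.4},{"tx": 0,"ty": 0,"tz": 0,"ax": 0,"ay": 0,"az": 0,"gripper": -0.7},{"tx": 0,"ty": 0,"tz": 0,"ax": 0,"ay": 0,"az": 0,"gripper": -0.7},{"tx": 0,"ty": 0,"tz": 0,"ax": 0,"ay": 0,"az": 0,"gripper": -0.7},{"tx": 0,"ty": 0,"tz": 0,"ax": 0,"ay": 0,"az": 0,"gripper": -0.7}], "newtons": 30}}

```text
clock: 16.02
eef_pos: [434.7, -111.1, 5.8]
tool_rot: [180.0, 0.1, 169.2]
contact_force: [-1.5, 0.2, 10.9]
finger_gap: 22.8
finger_force: 28.8
```

Emit:
{"method": "jog_arm", "body": {"plan": [{"tx": 0,"ty": 0,"tz": -0.05,"ax": 0,"ay": 0,"az": 0,"gripper": -0.7},{"tx": 0,"ty": 0,"tz": -0.2,"ax": 0,"ay": 0,"az": 0,"gripper": -0.7},{"tx": 0,"ty": 0,"tz": -0.45,"ax": 0,"ay": 0,"az": 0,"gripper": -0.7},{"tx": 0,"ty": 0,"tz": -0.5,"ax": 0,"ay": 0,"az": 0,"gripper": -0.7},{"tx": 0,"ty": 0,"tz": -0.5,"ax": 0,"ay": 0,"az": 0,"gripper": -0.7}]}}

```text
clock: 16.65
eef_pos: [434.4, -111.2, 105.6]
tool_rot: [-180.0, 0.1, 169.2]
contact_force: [-0.4, -0.3, -1.8]
finger_gap: 22.8
finger_force: 29.7
```

```bash
python3 go.py 633.4 97.4 105
```

```text
at [ 434.4 -111.2  105.6] 16.65 rot [-0.     0.001 -0.001]
[633.4, 97.4, 105.0] [-0.782  1.21   0.004]
```

Emit:
{"method": "jog_arm", "body": {"plan": [{"tx": -0.15,"ty": 0.22,"tz": 0,"ax": 0,"ay": 0,"az": 0,"gripper": -0.7},{"tx": -0.3,"ty": 0.46,"tz": 0,"ax": 0,"ay": 0,"az": 0,"gripper": -0.7},{"tx": -0.45,"ty": 0.7,"tz": 0,"ax": 0,"ay": 0,"az": 0,"gripper": -0.7},{"tx": -0.6,"ty": 0.92,"tz": 0,"ax": 0,"ay": 0,"az": 0,"gripper": -0.7},{"tx": -0.65,"ty": 1,"tz": 0,"ax": 0,"ay": 0,"az": 0,"gripper": -0.7}]}}

```text
clock: 17.27
eef_pos: [599.9, 64.3, 102.8]
tool_rot: [180.0, -0.1, 169.4]
contact_force: [-0.3, -0.7, -0.7]
finger_gap: 22.6
finger_force: 29.8
```

Emit:
{"method": "jog_arm", "body": {"plan": [{"tx": -0.132,"ty": 0.21,"tz": 0,"ax": 0,"ay": 0,"az": 0,"gripper": -0.7},{"tx": -0.132,"ty": 0.21,"tz": 0.05,"ax": 0,"ay": 0,"az": 0,"gripper": -0.7},{"tx": -0.132,"ty": 0.21,"tz": 0.25,"ax": 0,"ay": 0,"az": 0,"gripper": -0.7},{"tx": -0.132,"ty": 0.21,"tz": 0.3,"ax": 0,"ay": 0,"az": 0,"gripper": -0.7},{"tx": -0.132,"ty": 0.21,"tz": 0.3,"ax": 0,"ay": 0,"az": 0,"gripper": -0.7}]}}

```text
clock: 17.9
eef_pos: [632.3, 97.2, 44.1]
tool_rot: [-179.9, -0.1, 169.2]
contact_force: [0.0, -0.8, -0.4]
finger_gap: 22.5
finger_force: 29.8
```

```bash
python3 go.py 633.4 97.4 19
```

```text
at [632.3  97.2  44.1] 17.9 rot [-0.001 -0.001 -0.001]
[633.4, 97.4, 19.0] [-0.005  0.002  0.125]
```

Emit:
{"method": "jog_arm", "body": {"plan": [{"tx": -0.005,"ty": 0.001,"tz": 0.06,"ax": 0,"ay": 0,"az": 0,"gripper": -0.7},{"tx": -0.005,"ty": 0.001,"tz": 0.11,"ax": 0,"ay": 0,"az": 0,"gripper": -0.7},{"tx": -0.005,"ty": 0.001,"tz": 0.122,"ax": 0,"ay": 0,"az": 0,"gripper": -0.7},{"tx": -0.005,"ty": 0.001,"tz": 0.125,"ax": 0,"ay": 0,"az": 0,"gripper": -0.7},{"tx": -0.005,"ty": 0.001,"tz": 0.125,"ax": 0,"ay": 0,"az": 0,"gripper": -0.7}]}}

```text
clock: 18.52
eef_pos: [634.1, 97.6, 20.2]
tool_rot: [180.0, 0.0, 169.2]
contact_force: [-0.2, 0.8, -0.7]
finger_gap: 22.8
finger_force: 29.8
```

Emit:
{"method": "jog_arm", "body": {"plan": [{"tx": 0,"ty": 0,"tz": 0.003,"ax": 0,"ay": 0,"az": 0,"gripper": -0.7},{"tx": 0,"ty": 0,"tz": 0.006,"ax": 0,"ay": 0,"az": 0,"gripper": -0.7},{"tx": 0,"ty": 0,"tz": 0.006,"ax": 0,"ay": 0,"az": 0,"gripper": -0.7}]}}

```text
clock: 18.9
eef_pos: [634.0, 97.6, 18.7]
tool_rot: [-180.0, -0.0, 169.2]
contact_force: [-0.7, -0.1, -1.2]
finger_gap: 22.7
finger_force: 29.8
```

Emit:
{"method": "jog_arm", "body": {"plan": [{"tx": 0,"ty": 0,"tz": 0.003,"ax": 0,"ay": 0,"az": 0,"gripper": -0.7},{"tx": 0,"ty": 0,"tz": 0.006,"ax": 0,"ay": 0,"az": 0,"gripper": -0.7},{"tx": 0,"ty": 0,"tz": 0.006,"ax": 0,"ay": 0,"az": 0,"gripper": -0.7}]}}

```text
clock: 19.27
eef_pos: [634.1, 97.6, 17.9]
tool_rot: [180.0, 0.0, 169.2]
contact_force: [-2.3, -1.3, 7.4]
finger_gap: 22.9
finger_force: 30.6
```

Emit:
{"method": "jog_arm", "body": {"plan": [{"tx": 0,"ty": 0,"tz": 0,"ax": 0,"ay": 0,"az": 0,"gripper": -0.3},{"tx": 0,"ty": 0,"tz": 0,"ax": 0,"ay": 0,"az": 0,"gripper": 0.1},{"tx": 0,"ty": 0,"tz": 0,"ax": 0,"ay": 0,"az": 0,"gripper": 0.1},{"tx": 0,"ty": 0,"tz": 0,"ax": 0,"ay": 0,"az": 0,"gripper": 0.1}]}}

```text
clock: 19.77
eef_pos: [634.0, 97.6, 17.4]
tool_rot: [-180.0, -0.0, 169.2]
contact_force: [0.3, -0.2, -0.1]
finger_gap: 47.2
finger_force: 0.0
```

Emit:
{"method": "jog_arm", "body": {"plan": [{"tx": 0,"ty": 0,"tz": -0.1,"ax": 0,"ay": 0,"az": 0,"gripper": 0.1},{"tx": 0,"ty": 0,"tz": -0.35,"ax": 0,"ay": 0,"az": 0,"gripper": 0.1},{"tx": 0,"ty": 0,"tz": -0.5,"ax": 0,"ay": 0,"az": 0,"gripper": 0.1},{"tx": 0,"ty": 0,"tz": -0.5,"ax": 0,"ay": 0,"az": 0,"gripper": 0.1}]}}

```text
clock: 20.27
eef_pos: [635.5, 97.8, 121.3]
tool_rot: [179.9, 0.3, 169.2]
contact_force: [0.1, 0.2, -0.6]
finger_gap: 47.2
finger_force: 0.0
```

```bash
python3 go.py 527.4 -328.2 110
```

```text
at [635.5  97.8 121.3] 20.275 rot [ 0.001  0.003 -0.001]
[527.4, -328.2, 110.0] [ 0.133 -2.194  0.052]
```

Emit:
{"method": "jog_arm", "body": {"plan": [{"tx": 0.06,"ty": -1,"tz": 0,"ax": 0,"ay": 0,"az": 0,"gripper": 0},{"tx": 0.06,"ty": -1,"tz": 0,"ax": 0,"ay": 0,"az": 0,"gripper": 0},{"tx": 0.06,"ty": -1,"tz": 0,"ax": 0,"ay": 0,"az": 0,"gripper": 0},{"tx": 0.06,"ty": -1,"tz": 0,"ax": 0,"ay": 0,"az": 0,"gripper": 0},{"tx": 0.06,"ty": -1,"tz": 0,"ax": 0,"ay": 0,"az": 0,"gripper": 0}]}}

```text
clock: 20.9
eef_pos: [584.7, -97.1, 117.6]
tool_rot: [180.0, -0.0, 169.2]
contact_force: [-0.7, 0.7, 0.1]
finger_gap: 42.5
finger_force: 0.0
```

Emit:
{"method": "jog_arm", "body": {"plan": [{"tx": 0.07,"ty": -1,"tz": 0,"ax": 0,"ay": 0,"az": 0,"gripper": 0},{"tx": 0.07,"ty": -1,"tz": 0,"ax": 0,"ay": 0,"az": 0,"gripper": 0},{"tx": 0.07,"ty": -1,"tz": 0,"ax": 0,"ay": 0,"az": 0,"gripper": 0},{"tx": 0.07,"ty": -1,"tz": 0,"ax": 0,"ay": 0,"az": 0,"gripper": 0},{"tx": 0.07,"ty": -1,"tz": 0,"ax": 0,"ay": 0,"az": 0,"gripper": 0}]}}

```text
clock: 21.52
eef_pos: [534.5, -289.3, 117.4]
tool_rot: [180.0, 0.0, 169.3]
contact_force: [0.1, 1.1, -0.3]
finger_gap: 42.8
finger_force: 0.0
```

```bash
python3 go.py 527.4 -328.2 60; python3 - <<'E'
from h import *
d=optics.get_image("top"); l,s,c=blobs(d,"brass")
C,st=near(c,s,sil(d,100,633.2,97.1,12)[0]); p,A=locate(d,100,C,12); print(C,st[4],A,p.round(1))
E
```

```text
at [ 534.5 -289.3  117.4] 21.525 rot [ 0.  0. -0.]
[527.4, -328.2, 60.0] [-0.001 -0.198  0.287]
[282.04 186.4 ] 100 113.828125 [634.1  97.7]
```

Emit:
{"method": "jog_arm", "body": {"plan": [{"tx": 0,"ty": -0.198,"tz": 0.05,"ax": 0,"ay": 0,"az": 0,"gripper": 0},{"tx": 0,"ty": -0.198,"tz": 0.25,"ax": 0,"ay": 0,"az": 0,"gripper": 0},{"tx": 0,"ty": -0.198,"tz": 0.287,"ax": 0,"ay": 0,"az": 0,"gripper": 0},{"tx": 0,"ty": -0.198,"tz": 0.287,"ax": 0,"ay": 0,"az": 0,"gripper": 0},{"tx": 0,"ty": -0.198,"tz": 0.287,"ax": 0,"ay": 0,"az": 0,"gripper": 0}]}}

```text
clock: 22.2
eef_pos: [527.5, -328.8, 61.5]
tool_rot: [-180.0, 0.1, 169.3]
contact_force: [0.6, -0.2, -0.6]
finger_gap: 42.7
finger_force: 0.0
```

```bash
python3 go.py 527.4 -328.2 4
```

```text
at [ 527.5 -328.8   61.5] 22.2 rot [-0.     0.001  0.   ]
[527.4, -328.2, 4.0] [0.002 0.003 0.287]
```

Emit:
{"method": "jog_arm", "body": {"plan": [{"tx": 0.001,"ty": 0.003,"tz": 0.12,"ax": 0,"ay": 0,"az": 0,"gripper": 0},{"tx": 0.001,"ty": 0.003,"tz": 0.24,"ax": 0,"ay": 0,"az": 0,"gripper": 0},{"tx": 0.001,"ty": 0.003,"tz": 0.275,"ax": 0,"ay": 0,"az": 0,"gripper": 0},{"tx": 0.001,"ty": 0.003,"tz": 0.28,"ax": 0,"ay": 0,"az": 0,"gripper": 0},{"tx": 0.001,"ty": 0.003,"tz": 0.28,"ax": 0,"ay": 0,"az": 0,"gripper": 0}]}}

```text
clock: 22.82
eef_pos: [526.8, -329.1, 5.2]
tool_rot: [-180.0, 0.1, 169.2]
contact_force: [-0.5, -0.7, 0.6]
finger_gap: 42.7
finger_force: 0.0
```

Emit:
{"method": "jog_arm", "body": {"plan": [{"tx": 0,"ty": 0,"tz": 0,"ax": 0,"ay": 0,"az": 0,"gripper": -0.5},{"tx": 0,"ty": 0,"tz": 0,"ax": 0,"ay": 0,"az": 0,"gripper": -0.9},{"tx": 0,"ty": 0,"tz": 0,"ax": 0,"ay": 0,"az": 0,"gripper": -0.9},{"tx": 0,"ty": 0,"tz": 0,"ax": 0,"ay": 0,"az": 0,"gripper": -0.9},{"tx": 0,"ty": 0,"tz": 0,"ax": 0,"ay": 0,"az": 0,"gripper": -0.9}], "newtons": 25}}

```text
clock: 23.45
eef_pos: [526.6, -329.0, 4.8]
tool_rot: [-180.0, 0.0, 169.2]
contact_force: [-0.4, 1.4, 7.9]
finger_gap: 16.2
finger_force: 24.3
```

Emit:
{"method": "jog_arm", "body": {"plan": [{"tx": 0,"ty": 0,"tz": -0.05,"ax": 0,"ay": 0,"az": 0,"gripper": -0.9},{"tx": 0,"ty": 0,"tz": -0.2,"ax": 0,"ay": 0,"az": 0,"gripper": -0.9},{"tx": 0,"ty": 0,"tz": -0.45,"ax": 0,"ay": 0,"az": 0,"gripper": -0.9},{"tx": 0,"ty": 0,"tz": -0.55,"ax": 0,"ay": 0,"az": 0,"gripper": -0.9},{"tx": 0,"ty": 0,"tz": -0.55,"ax": 0,"ay": 0,"az": 0,"gripper": -0.9}]}}

```text
clock: 24.08
eef_pos: [527.1, -329.4, 116.3]
tool_rot: [-179.9, 0.2, 169.2]
contact_force: [-0.2, -0.0, -0.9]
finger_gap: 16.6
finger_force: 24.6
```

Emit:
{"method": "jog_arm", "body": {"plan": [{"tx": -0.03,"ty": 0.22,"tz": 0,"ax": 0,"ay": 0,"az": 0,"gripper": -0.9},{"tx": -0.06,"ty": 0.48,"tz": 0,"ax": 0,"ay": 0,"az": 0,"gripper": -0.9},{"tx": -0.09,"ty": 0.74,"tz": 0,"ax": 0,"ay": 0,"az": 0,"gripper": -0.9},{"tx": -0.1,"ty": 1,"tz": 0,"ax": 0,"ay": 0,"az": 0,"gripper": -0.9},{"tx": -0.1,"ty": 1,"tz": 0,"ax": 0,"ay": 0,"az": 0,"gripper": -0.9}]}}

```text
clock: 24.7
eef_pos: [583.9, -131.1, 113.4]
tool_rot: [179.9, -0.1, 169.6]
contact_force: [-0.1, -1.3, 0.2]
finger_gap: 16.5
finger_force: 24.6
```

```bash
python3 go.py 646.5 170.9 110
```

```text
at [ 583.9 -131.1  113.4] 24.7 rot [ 0.001 -0.001  0.003]
[646.5, 170.9, 110.0] [-0.036  1.541  0.02 ]
```

Emit:
{"method": "jog_arm", "body": {"plan": [{"tx": -0.02,"ty": 0.25,"tz": 0,"ax": 0,"ay": 0,"az": 0,"gripper": -0.9},{"tx": -0.02,"ty": 0.5,"tz": 0,"ax": 0,"ay": 0,"az": 0,"gripper": -0.9},{"tx": -0.02,"ty": 0.75,"tz": 0,"ax": 0,"ay": 0,"az": 0,"gripper": -0.9},{"tx": -0.02,"ty": 1,"tz": 0,"ax": 0,"ay": 0,"az": 0,"gripper": -0.9},{"tx": -0.02,"ty": 1,"tz": 0,"ax": 0,"ay": 0,"az": 0,"gripper": -0.9}]}}

```text
clock: 25.32
eef_pos: [624.3, 63.8, 113.3]
tool_rot: [179.9, -0.1, 169.5]
contact_force: [-0.2, 1.0, -0.2]
finger_gap: 16.6
finger_force: 24.7
```

```bash
python3 go.py 646.5 170.9 60
```

```text
at [624.3  63.8 113.3] 25.325 rot [ 0.001 -0.001  0.003]
[646.5, 170.9, 60.0] [-0.012  0.546  0.267]
```

Emit:
{"method": "jog_arm", "body": {"plan": [{"tx": -0.01,"ty": 0.25,"tz": 0,"ax": 0,"ay": 0,"az": 0,"gripper": -0.9},{"tx": -0.01,"ty": 0.546,"tz": 0,"ax": 0,"ay": 0,"az": 0,"gripper": -0.9},{"tx": -0.01,"ty": 0.546,"tz": 0.15,"ax": 0,"ay": 0,"az": 0,"gripper": -0.9},{"tx": -0.01,"ty": 0.546,"tz": 0.3,"ax": 0,"ay": 0,"az": 0,"gripper": -0.9},{"tx": -0.01,"ty": 0.546,"tz": 0.3,"ax": 0,"ay": 0,"az": 0,"gripper": -0.9}]}}

```text
clock: 25.95
eef_pos: [645.4, 164.8, 51.7]
tool_rot: [-179.8, -0.2, 169.2]
contact_force: [0.4, -0.7, 0.1]
finger_gap: 16.7
finger_force: 24.7
```

Emit:
{"method": "jog_arm", "body": {"plan": [{"tx": 0,"ty": 0,"tz": 0,"ax": 0,"ay": 0,"az": 0,"gripper": -0.9},{"tx": 0,"ty": 0,"tz": 0,"ax": 0,"ay": 0,"az": 0,"gripper": -0.9}]}}

```text
clock: 26.2
eef_pos: [647.6, 166.3, 55.4]
tool_rot: [180.0, 0.1, 169.2]
contact_force: [0.6, 0.5, -1.2]
finger_gap: 16.8
finger_force: 24.7
```

```bash
python3 go.py 646.3 170.7 18.5
```

```text
at [647.6 166.3  55.4] 26.2 rot [ 0.     0.001 -0.001]
[646.3, 170.7, 18.5] [0.011 0.02  0.184]
```

Emit:
{"method": "jog_arm", "body": {"plan": [{"tx": 0.01,"ty": 0.02,"tz": 0.08,"ax": 0,"ay": 0,"az": 0,"gripper": -0.9},{"tx": 0.01,"ty": 0.02,"tz": 0.15,"ax": 0,"ay": 0,"az": 0,"gripper": -0.9},{"tx": 0.01,"ty": 0.02,"tz": 0.175,"ax": 0,"ay": 0,"az": 0,"gripper": -0.9},{"tx": 0.01,"ty": 0.02,"tz": 0.18,"ax": 0,"ay": 0,"az": 0,"gripper": -0.9},{"tx": 0.01,"ty": 0.02,"tz": 0.18,"ax": 0,"ay": 0,"az": 0,"gripper": -0.9}]}}

```text
clock: 26.82
eef_pos: [645.8, 170.8, 18.3]
tool_rot: [180.0, 0.0, 169.2]
contact_force: [-0.2, -0.8, -0.5]
finger_gap: 16.4
finger_force: 24.7
```

Emit:
{"method": "jog_arm", "body": {"plan": [{"tx": 0,"ty": 0,"tz": 0.002,"ax": 0,"ay": 0,"az": 0,"gripper": -0.9},{"tx": 0,"ty": 0,"tz": 0.005,"ax": 0,"ay": 0,"az": 0,"gripper": -0.9},{"tx": 0,"ty": 0,"tz": 0.005,"ax": 0,"ay": 0,"az": 0,"gripper": -0.9}]}}

```text
clock: 27.2
eef_pos: [645.7, 170.8, 17.2]
tool_rot: [180.0, 0.0, 169.2]
contact_force: [0.4, 0.2, -0.2]
finger_gap: 16.3
finger_force: 24.7
```

Emit:
{"method": "jog_arm", "body": {"plan": [{"tx": 0,"ty": 0,"tz": 0.002,"ax": 0,"ay": 0,"az": 0,"gripper": -0.9},{"tx": -0.002,"ty": 0,"tz": 0.004,"ax": 0,"ay": 0,"az": 0,"gripper": -0.9},{"tx": -0.002,"ty": 0,"tz": 0.004,"ax": 0,"ay": 0,"az": 0,"gripper": -0.9}]}}

```text
clock: 27.58
eef_pos: [645.9, 170.9, 16.8]
tool_rot: [-180.0, -0.0, 169.2]
contact_force: [-5.5, -1.2, 8.8]
finger_gap: 16.6
finger_force: 25.6
```

Emit:
{"method": "jog_arm", "body": {"plan": [{"tx": 0,"ty": 0,"tz": 0,"ax": 0,"ay": 0,"az": 0,"gripper": -0.4},{"tx": 0,"ty": 0,"tz": 0,"ax": 0,"ay": 0,"az": 0,"gripper": 0},{"tx": 0,"ty": 0,"tz": 0,"ax": 0,"ay": 0,"az": 0,"gripper": 0},{"tx": 0,"ty": 0,"tz": 0,"ax": 0,"ay": 0,"az": 0,"gripper": 0}]}}

```text
clock: 28.08
eef_pos: [646.1, 170.8, 16.2]
tool_rot: [-180.0, -0.0, 169.2]
contact_force: [-0.3, 0.3, -0.8]
finger_gap: 43.0
finger_force: 0.0
```

Emit:
{"method": "jog_arm", "body": {"plan": [{"tx": 0,"ty": 0,"tz": -0.1,"ax": 0,"ay": 0,"az": 0,"gripper": 0},{"tx": 0,"ty": 0,"tz": -0.3,"ax": 0,"ay": 0,"az": 0,"gripper": 0},{"tx": 0,"ty": 0,"tz": -0.5,"ax": 0,"ay": 0,"az": 0,"gripper": 0},{"tx": 0,"ty": 0,"tz": -0.6,"ax": 0,"ay": 0,"az": 0,"gripper": 0},{"tx": 0,"ty": 0,"tz": -0.6,"ax": 0,"ay": 0,"az": 0,"gripper": 0}]}}

```text
clock: 28.7
eef_pos: [646.8, 171.0, 138.3]
tool_rot: [179.9, 0.1, 169.2]
contact_force: [0.4, 1.0, -1.0]
finger_gap: 42.6
finger_force: 0.0
```

Emit:
{"method": "jog_arm", "body": {"plan": [{"tx": 1,"ty": 0,"tz": 0,"ax": 0,"ay": 0,"az": 0,"gripper": 0},{"tx": 1,"ty": 0,"tz": 0,"ax": 0,"ay": 0,"az": 0,"gripper": 0},{"tx": 1,"ty": 0,"tz": 0,"ax": 0,"ay": 0,"az": 0,"gripper": 0},{"tx": 1,"ty": 0,"tz": 0,"ax": 0,"ay": 0,"az": 0,"gripper": 0},{"tx": 1,"ty": 0,"tz": 0,"ax": 0,"ay": 0,"az": 0,"gripper": 0}]}}

```text
clock: 29.32
eef_pos: [449.4, 208.3, 136.1]
tool_rot: [-180.0, -0.0, 169.3]
contact_force: [0.6, -1.0, -0.7]
finger_gap: 42.4
finger_force: 0.0
```

```bash
python3 - <<'E'
from h import *
M={500:(605.5,-50.2),200:(619.2,23.3),100:(633.2,97.1),50:(647.1,170.7)}
d=optics.get_image("top"); l,s,c=blobs(d,"brass")
for w,m in M.items():
    C,st=near(c,s,sil(d,w,*m,12)[0]); p,A=locate(d,w,C,12); print(w,st[4],round(A),p.round(1),(p-m).round(1))
e=optics.get_image("side")
k=np.vstack([cv2.resize(d["pixels"][140:230,150:410],(780,270)),cv2.resize(e["pixels"][190:440,100:500],(480,300))[:, :].copy() if 0 else cv2.resize(e["pixels"][190:350,100:516],(780,300))])
cv2.imwrite("pics/end.png",k[:,:,::-1])
E
```

```text
500 305 310 [606.2 -50.5] [ 0.7 -0.3]
200 164 184 [619.1  22.6] [-0.1 -0.7]
100 100 114 [634.1  97.7] [0.9 0.6]
50 60 67 [646.8 170.6] [-0.3 -0.1]
```

View pics/end.png

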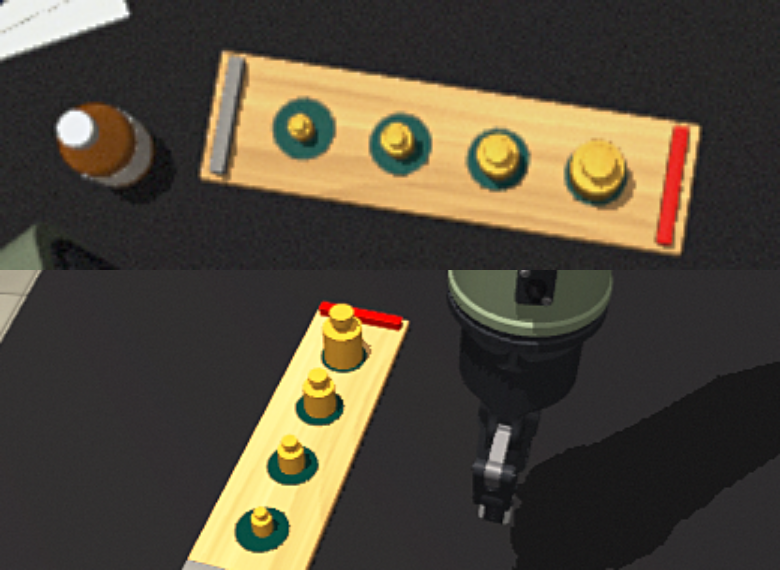

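All four stand upright and centred within about 1 mm. In the upper (top-view) crop the 500 is at (598,165) beside the red stop, then (498,157), (398,140) and (300,127). The bottle at (105,140) hasn't moved.

```bash
python3 -c "from workcell import ticket; print(ticket.hand_in())"
```

```text
the job is handed in; nothing more can be done
None
```

I placed all four weights upright on their marks, each within about 1 mm of centre, running from the 500 g at the red stop down to the 50 g at the far end; the bottle was left untouched and the job is handed in at about 29 s.

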